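# Wedge up the sample platform and hold it

## Robot

A 6-joint arm with a two-finger parallel gripper is mounted at the origin on a cart in front of the work surface, level with it; the furniture and walls round the work are solid. World frame = base frame: x ahead of the robot, y to its left, z up, the work surface at z = 0. Lengths are in m, angles in rad, forces in N, time in s.
With the tool pointing down it reaches from about 0.35 to 0.975 m from the base axis. Payload 4.9 kg.
Tool frame: the origin (TCP) lies at the very end of the fingers, on their centre line; the grasp point (between the pads) lies 19 mm behind it (ctrl.grasp_offset is the distance from the TCP to the grasp point, in m); z points along the fingers, y is the line along which they close (so a half turn about z gives the same grasp; the last joint's range is limited). The gripper opens to 85 mm and grips with 20 to 120 N. Pads are 22 mm wide; open, the fingers measure 114 mm over their backs; the gripper's body (76 mm by 85 mm) begins 54 mm behind the grasp point. The pads swing forward as they close: fully open they stand 13 mm farther back than shut.
Start: joints at [-1.354, 0.053, 1.613, -0, 1.476, -0.119], TCP at [0.206, -0.59, 0.231] pointing down, gripper open.
Joint ranges: [-3.01, 3.01], [-1.01, 2.22], [0.06, 2.58], [-1.02, 4.17], [0.09, 2.62], [-3.14, 3.14]. Speed limits (rad/s): [2.57, 2.57, 3.14, 3.14, 3.14, 3.14].

## Interface

Orientations are given as a rotation vector (axis times angle).
In Python, from station import ctrl, optics gives the robot as it stands.
- The arm moves only by the shell command python3 -m handwheel 'ROWS' [OPENING] [FORCE]. ROWS is JSON, a list of rows, each an object of numbers: "tx", "ty", "tz": the shift along the tool's x, y, z in mm; "roll": the turn about the tool's z in rad. A call has 1 to 12 rows; each row shifts and turns the commanded pose from where the row before left it, along the tool's axes as they then stand; what a row does not reach is not made up. A row lasts 1/12 s, in which the tool goes at most 41.7 mm and 7.16 degrees, less where a joint would pass 70% of its speed; a pose out of reach is approached as far as the arm can. A call with a gripper value outside its range is refused whole. OPENING is the finger opening in mm, from 0 to 85.4, set as the call begins (- or left out, the last holds). The fingers move at their own pace and stop on an object; FORCE is the grip in N (left out, the last holds). Time passes only in rows, so rows that do not move let the fingers close. It gives the time, the measured TCP pose, the force, the opening and the grip force at its end, in the units of the state.
- ctrl.get_obs(): the state, without advancing time (a new reading comes with each control period).
- optics.get_image(name): name is "scene" or "top"; returns (picture, depth): 400x640x3 uint8, red, green, blue; 400x640 float32, m along the optical axis (not along the pixel's ray), 0 where there is no reading.
- optics.camera_params(name): a dict with "mtx" (3x3 intrinsics, pixels), "extrinsics" (4x4, takes a point from camera to world coordinates). Camera axes: x right, y down, z forward; pixel columns grow to the right and rows downward; lengths in m; the calibration is good to about 2 mm. A picture is of the moment at which its call begins. camera_params takes no time and is no camera call.
- ctrl.finish_job(): hands the job in; it is judged then, once.
The state is a dict: "t": time; "q": joint angles; "dq": joint speeds; "effort": joint torques, N m; "tool_pos": TCP position; "tool_rot": TCP orientation; "contact_force": force on the tool from outside, world axes, zero at the start; "wrist_torque": the same for the moment, N m; "opening": finger opening in m; "grip_force": force on a finger pad.
Only numpy, scipy, OpenCV 4.12 (cv2) and the standard library are available. Lean on these libraries where they do the work, as an engineer would, in place of code of your own. Each camera call takes 0.05 s, during which the arm holds its last target. There are 200 camera calls.

## Task

Pull the steel wedge straight back out of its roller catch and push its thin end under the open front edge of the levelling stand's platform (opposite its hinge), between the two runners, until that edge has just lifted off the stand: about 4 mm, never as much as 8. Finish while still gripping the wedge and holding it there, flat on the desk and carrying the platform; the program ends holding it. Only the wedge may touch the platform, the beaker on it must ride along undisturbed, and everything else on the desk stays where it is.

Things in the scene. Friction and masses are not known exactly. Their poses are not given: they have to be found in the camera images.
- wedge: Bare steel wedge, 122 mm long, 36 mm wide, 0.25 kg, flat on the desk, with an upright black grip. Origin: underside, below the middle of the grip. +x points to the thin nose, z up. A 19 mm thick block from x = -22 to +20 mm; then the top slopes down 1 in 5 to the nose at x = +100 mm, 3 mm thick. V notches in the flanks at x = +42 mm. Starts parked in the catch, at the catch's origin, same yaw.
- wedge_grip (a point): Middle of the part of the grip to take hold of, 45 mm above the wedge's underside, straight above its origin. The grip is 26 mm (wedge x) by 18 mm (wedge y) and spans z = 18 to 64 mm; take it across its 18 mm from above, fingertips above z = 22 mm. Axes as the wedge's.
- wedge_nose (a point): Middle of the wedge's nose, at its underside: wedge x = +100 mm.
- catch: Grey roller catch fixed to the desk, 88 mm wide, 22 mm high, that embraces the front of the parked wedge from x = +30 to +116 mm. Origin and axes: those of the parked wedge. Two sprung rollers sit in the wedge's notches and let go at a pull of about 12 N along -x, within a few mm; from there the wedge slides freely.
- catch_mouth (a point): Middle of the catch's open mouth on the desk, catch x = +30 mm; the wedge comes out towards -x. A cover strip over catch x = +72 to +112 mm keeps the wedge from being lifted until it has been drawn back about 40 mm; after 75 mm it is out altogether.
- stand: Levelling stand fixed to the desk: grey U-shaped base, 150 mm wide, x = -85 to +100 mm, open at its front (-x) end, with an aluminium platform on top. Origin: on the desk in the middle; +x points from the open front to the hinge at the back, the way to push the wedge.
- stand_front (a point): Middle of the open front of the stand, on the desk, stand x = -85 mm. Between the two runners (inner faces at y = -53 and +53 mm, 8 mm high with 2 mm rubber rests) the bare desk runs back to x = +78 mm, so the wedge slides on the desk. Axes as the stand's.
- platform: Aluminium platform of the stand, 166 x 150 x 8 mm, hinged at its back, resting at the front on the rubber rests. Origin on the hinge axis, at stand x = +92 mm, z = 14 mm; axes as the stand's while it rests. Its own weight and the beaker (together 0.7 to 1.1 kg) hold it down and bring it back down. Four 9 mm pins locate the beaker.
- platform_lip (a point): Middle of the lower front edge of the platform, at stand x = -85 mm: 10 mm above the desk at rest. The wedge touches it when its nose is about 35 mm past this edge; each further 5 mm raises the edge by 1 mm. Pushing takes about 5 to 15 N. It must end 12 to 16 mm above the desk.
- soil_beaker: Beaker with lid, 118 mm across, 100 mm high, standing on the middle of the platform. Origin: centre of its underside.
- glue_stick: Bystander: glue stick standing at the right of the stand, 26 mm across, 87 mm high.
- jar: Bystander: small jar with a white cap near the desk's front edge, 53 mm across, 55 mm high.
- date_stamp: Bystander: stamp with a black knob, 26 x 52 x 80 mm, at the right end of the desk, behind the stand.
- wash_bottle: Bystander: white wash bottle, 64 mm across (spout reaches farther), 205 mm high, at the back.
Mind the look-alikes: they are no part of the job. What is meant by the catch is not brown, and is the larger of those in its own colour.

How it is judged:
By the outcome, as a careful person would: the job done as asked, in the order asked, and still so for the second after the job is handed in, while the arm keeps its last pose, push and grip.
It also fails if it takes over 38 s, if anything falls off the work surface, if the arm or the gripper's body presses on something with over 40 N, if the wrist force passes 120 N, or if a joint passes its speed limit or range.

## Working session

There is one attempt and no reset: what is moved stays moved. The work goes in short steps, Python scripts to look and compute and a shell command to move; the robot and the scene stay as the last step left them, time stands still between calls to the robot, and variables do not carry over. Pictures are saved under pics/ and viewed, at most 10 in all, crops included, and the job is handed in when it is done.

```bash
mkdir -p pics; ls; cat > h.py <<'E'
import numpy as np, cv2
from station import ctrl, optics
def shot(n):
    im,d=optics.get_image(n); p=optics.camera_params(n)
    np.savez(f'{n}.npz',im=im,d=d,K=p['mtx'],T=p['extrinsics']); return im,d
def cloud(n):
    z=np.load(n+'.npz'); d=z['d']; v,u=np.indices(d.shape); K=z['K']
    c=np.stack([(u-K[0,2])/K[0,0]*d,(v-K[1,2])/K[1,1]*d,d],-1)
    return c@z['T'][:3,:3].T+z['T'][:3,3], z['im'], d
E
python3 - <<'E'
from h import *
for n in('scene','top'):
    im,d=shot(n); cv2.imwrite(f'pics/{n}0.png',im[:,:,::-1])
    p=optics.camera_params(n); print(n,np.round(p['mtx'],1).tolist(),np.round(p['extrinsics'],3).tolist(),(d>0).mean())
o=ctrl.get_obs(); print({k:np.round(v,3).tolist() for k,v in o.items()},ctrl.grasp_offset)
E
```

```text
pics
scene [[365.0, 0.0, 315.9], [0.0, 365.0, 198.5], [0.0, 0.0, 1.0]] [[-0.833, -0.396, 0.386, 0.09], [-0.553, 0.58, -0.599, 0.621], [0.013, -0.712, -0.702, 0.807], [0.0, 0.0, 0.0, 1.0]] 0.9958984375
top [[435.5, 0.0, 324.4], [0.0, 435.5, 197.3], [0.0, 0.0, 1.0]] [[-0.011, -0.998, 0.067, 0.421], [-1.0, 0.011, 0.003, -0.054], [-0.003, -0.067, -0.998, 1.21], [0.0, 0.0, 0.0, 1.0]] 0.99589453125
{'t': 0.1, 'q': [-1.354, 0.053, 1.614, -0.0, 1.476, -0.119], 'dq': [-0.0, -0.002, -0.003, -0.001, -0.001, 0.0], 'effort': [0.001, -39.491, -37.136, -0.0, 0.004, -0.0], 'tool_pos': [0.206, -0.59, 0.23], 'tool_rot': [-3.096, -0.525, 0.0], 'contact_force': [1.528, 0.629, -0.315], 'wrist_torque': [-0.031, -0.016, -0.003], 'grip_force': 0.0, 'opening': 0.086} 0.0187
```

View pics/scene0.png

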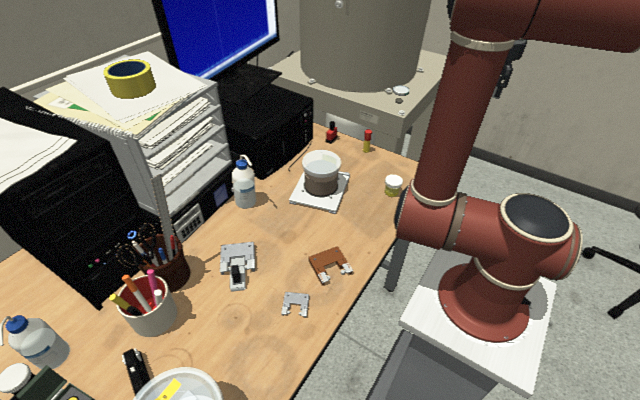

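View pics/top0.png

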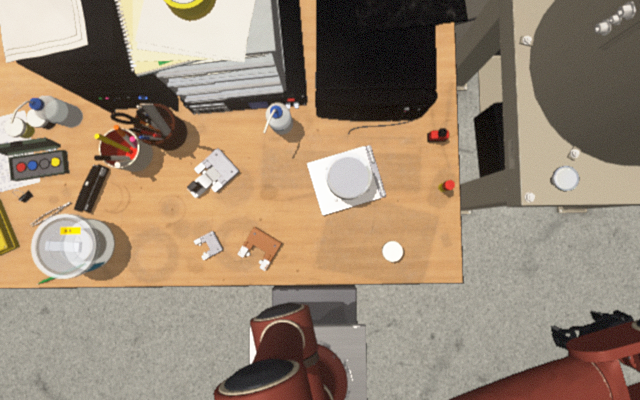

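The grey larger catch at top-view (215,172) holds the wedge with the black grip. The look-alikes are the small grey one at (208,245) and the brown one at (262,247). The stand is at (347,180). Next I'll confirm this in a crop and measure.

```bash
python3 - <<'E'
from h import *
z=np.load('top.npz')['im']; s=np.load('scene.npz')['im']
a=cv2.resize(z[140:215,180:260],None,fx=5,fy=5,interpolation=2)
b=cv2.resize(z[140:220,300:390],None,fx=4.6,fy=4.6,interpolation=2)
c=cv2.resize(s[235:300,210:300],None,fx=4.2,fy=4,interpolation=2)
e=cv2.resize(s[145:215,280:360],None,fx=4,fy=3,interpolation=2)
out=np.zeros((590,800,3),np.uint8)
for im,(y,x) in((a,(0,0)),(b,(0,405)),(c,(378,0)),(e,(378,405))):
    h=min(im.shape[0],590-y);w=min(im.shape[1],800-x);out[y:y+h,x:x+w]=im[:h,:w]
cv2.imwrite('pics/crop1.png',out[:,:,::-1])
E
```

```text
(no output)
```

View pics/crop1.png

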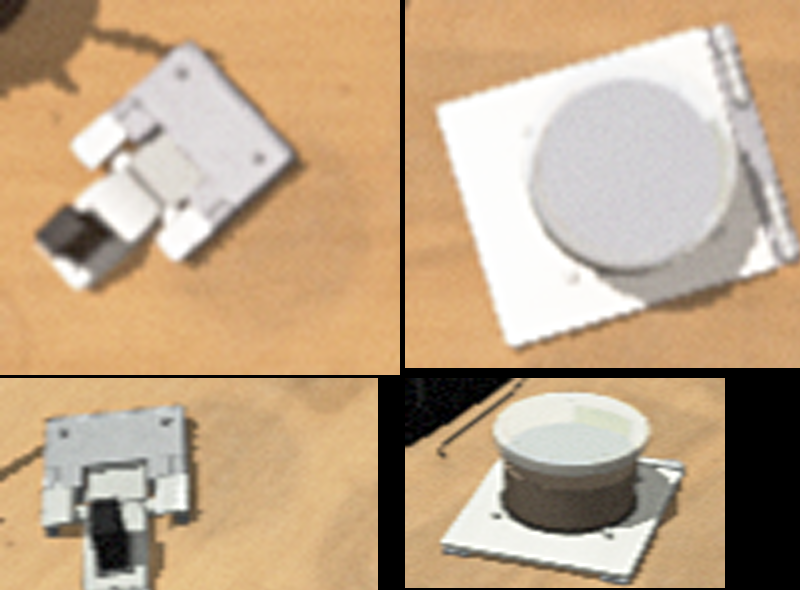

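The crop confirms it: the wedge with the black grip sits in the larger grey catch, nose toward upper-right. The stand's hinge is on the right side, so its open front is the left edge, from (308,163) to (323,213). I'll measure both from two views.

```bash
python3 - <<'E'
from h import *
def px(n,u,v): 
    P,_,_=cloud(n); return P[v,u]
T,_,_=cloud('top'); 
cc=T[172,218][:2]; sc=T[180,347][:2]
for n in('top','scene'):
    P,im,d=cloud(n); X=P.reshape(-1,3); C=im.reshape(-1,3).astype(int); ok=(d.ravel()>0)
    desk=X[ok&(np.hypot(*(X[:,:2]-(cc+sc)/2).T)<.05)]; z0=np.median(desk[:,2]); print(n,'desk',z0)
    near=ok&(np.hypot(*(X[:,:2]-cc).T)<.12)
    h=X[:,2]
    # catch top
    m=near&(h>.016)&(h<.027)&(C.min(1)>100); 
    r=cv2.minAreaRect(X[m,:2].astype(np.float32)*1000); print(' catch+wedge',m.sum(),r,np.median(h[m]))
    # grip
    g=near&(h>.05)&(h<.07); r=cv2.minAreaRect(X[g,:2].astype(np.float32)*1000); print(' grip top',g.sum(),r, np.median(h[g]),X[g,:2].mean(0))
    sat=C.max(1)-C.min(1)
    s=ok&(np.hypot(*(X[:,:2]-sc).T)<.14)&(h>.012)&(h<.026)&(sat<40)
    r=cv2.minAreaRect(X[s,:2].astype(np.float32)*1000); print(' plat',s.sum(),r,np.median(h[s]));print(cv2.boxPoints(r).round(1).tolist())
    b=ok&(np.hypot(*(X[:,:2]-sc).T)<.14)&(h>.08)
    print(' beaker',X[b].min(0),X[b].max(0))
P,im,d=cloud('top')
for v in range(150,206,3): print(v,' '.join('%3d'%(1000*P[v,u,2]) for u in range(184,246,3)))
E
```

```text
top desk 0.0002746453705236851
 catch+wedge 884 ((564.3560791015625, 265.6441955566406), (89.14556884765625, 139.2686309814453), 40.904380798339844) 0.020234821387979274
 grip top 80 ((532.5619506835938, 300.1947937011719), (19.119369506835938, 26.465532302856445), 42.2917594909668) 0.06341412648195643 [0.53167051 0.29873749]
 plat 1685 ((550.3110961914062, -111.43961334228516), (150.4026336669922, 183.60122680664062), 16.131690979003906) 0.018075433271627084
[[452.6000061035156, -44.099998474121094], [503.6000061035156, -220.5], [648.0999755859375, -178.6999969482422], [597.0, -2.4000000953674316]]
 beaker [ 0.4922733  -0.16958737  0.1018678 ] [ 0.60718228 -0.05556461  0.12265778]
scene desk -0.0012837464498456352
 catch+wedge 748 ((562.6953735351562, 265.90557861328125), (87.67796325683594, 139.2236785888672), 40.914058685302734) 0.018795279446176483
 grip top 89 ((529.4895629882812, 300.50750732421875), (16.85986328125, 26.472753524780273), 39.12638473510742) 0.06179050030659772 [0.5281703  0.30180294]
 plat 1003 ((547.5475463867188, -109.95536804199219), (150.440185546875, 185.50
[... 1249 characters left out ...]
  -4  -2   3  64  59  19  17  19  14  15   7  21  19  15  10  -1   0   3  -2   0  -3
186   2  65  63  60  64  49  18  22  15  -3  23  20  21   7  -1  -1   0   0  -1  -3   0
189  -3   2  60  64  42  24  22  12  -4  -2  16  21   3  -2   3  -2   0   4   0   0  -1
192   0   1  14  20  17  22  15   0  -3  -1   0   1   0  -1   3   3  -1  -1  -2  -2   2
195   0  -2   0  23  19   9   0   0   1   3   0   3   7   1   0  -2  -2  -2   0   1  -1
198   0   1  -3   1   0   0   3  -2   0   0   0   1   0  -2   3   1   0   2   1  -1   1
201   3   1   0   1  -3   0   0   3   0  -4   0   0   1  -3   4   1   2   0  -5  -1  -1
204   0  -2   0   0   1   7   5   0   1   1   0  -2  -2  -1   1  -1  -1   1  -4  -1   0
```

```bash
R='' ; python3 -m handwheel '[{"tx":25,"ty":-30.5},{"tx":25,"ty":-30.5},{"tx":25,"ty":-30.5},{"tx":25,"ty":-30.5},{"tx":25,"ty":-30.5},{"tx":25,"ty":-30.5},{"tx":25,"ty":-30.5},{"tx":25,"ty":-30.5},{"tx":25,"ty":-30.5},{"tx":25,"ty":-30.5},{"tx":25,"ty":-30.5},{"tx":25,"ty":-30.5}]' 60 60
python3 -m handwheel '[{"tx":25,"ty":-30.5},{"tx":25,"ty":-30.5},{"tx":25,"ty":-30.5},{"tx":25,"ty":-30.5},{"tx":25,"ty":-30.5},{"tx":25,"ty":-30.5},{"tx":25,"ty":-30.5},{"tx":25,"ty":-30.5},{"tx":25,"ty":-30.5},{"tx":25,"ty":-30.5},{"tx":25,"ty":-30.5},{"tx":25,"ty":-30.5}]'
python3 -m handwheel '[{"roll":-0.12},{"roll":-0.12},{"roll":-0.12},{"roll":-0.12},{"roll":-0.12},{"roll":-0.12},{"roll":-0.12},{"roll":-0.12},{"roll":-0.12},{"roll":-0.12},{"roll":-0.12},{"roll":-0.12}]'
python3 -m handwheel '[{"roll":-0.12},{"roll":-0.12},{"roll":-0.12},{"roll":-0.12},{"roll":0},{"roll":0}]'
cat >> h.py <<'E'
from scipy.spatial.transform import Rotation as Ro
def rel(x,y,yaw):  # needed tool-axis shift (mm) to world x,y(mm), then roll to bring tool-x to yaw deg
    o=ctrl.get_obs(); R=Ro.from_rotvec(o['tool_rot']).as_matrix(); p=np.array(o['tool_pos'])*1000
    cy=np.degrees(np.arctan2(R[1,0],R[0,0])); v=R.T@np.array([x-p[0],y-p[1],0])
    print('pos',p.round(1),'yaw',cy.round(2),'shift',v.round(1),'roll',np.radians(-(yaw-cy)).round(4),'F',np.round(o['contact_force'],1),'grip',round(o['grip_force'],1),'open',round(o['opening'],4),'t',round(o['t'],2),'tilt',R[:,2].round(4))
E
python3 -c "
from h import *
rel(532,301,130.9)"
```

```text
pos [ 205.8 -589.5  230.2] yaw 19.24 shift [ 601.4 -733.3    1.5] roll -1.9489 F [ 1.5  0.6 -0.3] grip 0.0 open 0.0857 t 0.1 tilt [-4.0e-04  1.9e-03 -1.0e+00]$[0]: bad value
$[0]: bad value
$[0]: bad value
$[0]: bad value
```

```bash
python3 -m handwheel '[{"tx":25,"ty":-30.5,"tz":0,"roll":0},{"tx":25,"ty":-30.5,"tz":0,"roll":0}]' 60 60; python3 -m handwheel --help | head -20
```

```text
t: 0.27
tool_pos: [0.2325, -0.5156, 0.2297]
tool_rot: [-3.096, -0.521, 0.0]
contact_force: [0.7, -0.1, -0.2]
opening: 0.0639
grip_force: 0.0invalid input: not JSON, or not a number
```

```bash
python3 -m handwheel '[{"tx":25,"ty":-30.5,"tz":0,"roll":0},{"tx":25,"ty":-30.5,"tz":0,"roll":0},{"tx":25,"ty":-30.5,"tz":0,"roll":0},{"tx":25,"ty":-30.5,"tz":0,"roll":0},{"tx":25,"ty":-30.5,"tz":0,"roll":0},{"tx":25,"ty":-30.5,"tz":0,"roll":0},{"tx":25,"ty":-30.5,"tz":0,"roll":0},{"tx":25,"ty":-30.5,"tz":0,"roll":0},{"tx":25,"ty":-30.5,"tz":0,"roll":0},{"tx":25,"ty":-30.5,"tz":0,"roll":0},{"tx":25,"ty":-30.5,"tz":0,"roll":0},{"tx":25,"ty":-30.5,"tz":0,"roll":0}]' | head -2
python3 -m handwheel '[{"tx":25,"ty":-30.5,"tz":0,"roll":0},{"tx":25,"ty":-30.5,"tz":0,"roll":0},{"tx":25,"ty":-30.5,"tz":0,"roll":0},{"tx":25,"ty":-30.5,"tz":0,"roll":0},{"tx":25,"ty":-30.5,"tz":0,"roll":0},{"tx":25,"ty":-30.5,"tz":0,"roll":0},{"tx":25,"ty":-30.5,"tz":0,"roll":0},{"tx":25,"ty":-30.5,"tz":0,"roll":0},{"tx":25,"ty":-30.5,"tz":0,"roll":0},{"tx":25,"ty":-30.5,"tz":0,"roll":0}]' | head -2
python3 -m handwheel '[{"tx":0,"ty":0,"tz":0,"roll":-0.12},{"tx":0,"ty":0,"tz":0,"roll":-0.12},{"tx":0,"ty":0,"tz":0,"roll":-0.12},{"tx":0,"ty":0,"tz":0,"roll":-0.12},{"tx":0,"ty":0,"tz":0,"roll":-0.12},{"tx":0,"ty":0,"tz":0,"roll":-0.12},{"tx":0,"ty":0,"tz":0,"roll":-0.12},{"tx":0,"ty":0,"tz":0,"roll":-0.12},{"tx":0,"ty":0,"tz":0,"roll":-0.12},{"tx":0,"ty":0,"tz":0,"roll":-0.12},{"tx":0,"ty":0,"tz":0,"roll":-0.12},{"tx":0,"ty":0,"tz":0,"roll":-0.12}]' | head -2
python3 -m handwheel '[{"tx":0,"ty":0,"tz":0,"roll":-0.12},{"tx":0,"ty":0,"tz":0,"roll":-0.12},{"tx":0,"ty":0,"tz":0,"roll":-0.12},{"tx":0,"ty":0,"tz":0,"roll":-0.12},{"tx":0,"ty":0,"tz":0,"roll":0},{"tx":0,"ty":0,"tz":0,"roll":0}]' | head -2
python3 -c "
from h import *
rel(532,301,130.9)"
```

```text
t: 1.27
tool_pos: [0.3957, -0.0696, 0.2311]
t: 2.1
tool_pos: [0.5312, 0.3008, 0.2305]
t: 3.1
tool_pos: [0.5309, 0.2986, 0.2306]
t: 3.6
tool_pos: [0.531, 0.2987, 0.2308]
pos [531.  298.7 230.8] yaw 129.08 shift [ 1.2  2.3 -0. ] roll -0.0318 F [-0.4 -0.4  1.2] grip 0.0 open 0.06 t 3.6 tilt [-8.e-04 -3.e-04 -1.e+00]
```

```bash
python3 -m handwheel '[{"tx":1.2,"ty":2.3,"tz":0,"roll":-0.032},{"tx":0,"ty":0,"tz":30,"roll":0},{"tx":0,"ty":0,"tz":30,"roll":0},{"tx":0,"ty":0,"tz":30,"roll":0},{"tx":0,"ty":0,"tz":30,"roll":0},{"tx":0,"ty":0,"tz":30,"roll":0},{"tx":0,"ty":0,"tz":0,"roll":0},{"tx":0,"ty":0,"tz":0,"roll":0}]' | head -2
python3 - <<'E'
from h import *
rel(532,301,130.9)
a,_=shot('scene');b,_=shot('top')
a=cv2.resize(a[170:310,170:310],(590,590));b=cv2.resize(b[140:240,170:270],(200,200))
cv2.imwrite('pics/g1.png',np.hstack([a,np.vstack([b,np.zeros((390,200,3),np.uint8)])])[:,:,::-1])
E
```

```text
t: 4.27
tool_pos: [0.5307, 0.3005, 0.0793]
pos [530.7 300.5  79.3] yaw 130.99 shift [-0.5  1.3 -0. ] roll 0.0015 F [0.2 0.6 1.4] grip 0.0 open 0.0601 t 4.27 tilt [-0.0045 -0.0019 -1.    ]
```

View pics/g1.png

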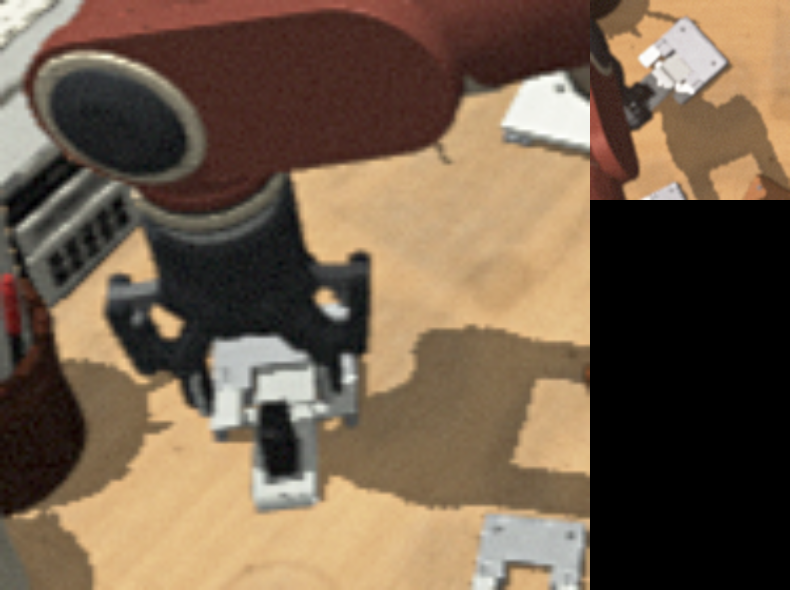

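The scene crop shows both fingers straddling the black grip (crop 278,440), so I'll descend and close.

```bash
python3 -m handwheel '[{"tx":0,"ty":1,"tz":18,"roll":0},{"tx":0,"ty":0,"tz":18,"roll":0},{"tx":0,"ty":0,"tz":15.5,"roll":0},{"tx":0,"ty":0,"tz":0,"roll":0},{"tx":0,"ty":0,"tz":0,"roll":0}]' 
python3 -m handwheel '[{"tx":0,"ty":0,"tz":0,"roll":0},{"tx":0,"ty":0,"tz":0,"roll":0},{"tx":0,"ty":0,"tz":0,"roll":0},{"tx":0,"ty":0,"tz":0,"roll":0},{"tx":0,"ty":0,"tz":0,"roll":0},{"tx":0,"ty":0,"tz":0,"roll":0}]' 10 80
python3 -c "
from h import *
rel(532,301,130.9)"
```

```text
t: 4.78
tool_pos: [0.534, 0.3022, 0.0316]
tool_rot: [1.301, 2.858, 0.002]
contact_force: [0.2, -0.5, 0.7]
opening: 0.0601
grip_force: 0.0
t: 5.28
tool_pos: [0.5334, 0.3018, 0.0316]
tool_rot: [1.3, 2.859, -0.0]
contact_force: [-2.3, -2.5, 6.9]
opening: 0.0169
grip_force: 79.3
pos [533.4 301.8  31.6] yaw 131.09 shift [ 0.3 -1.5 -0. ] roll 0.0032 F [-2.3 -2.5  6.9] grip 79.3 open 0.0169 t 5.28 tilt [ 3.e-04 -4.e-04 -1.e+00]
```

```bash
python3 -m handwheel '[{"tx":2,"ty":0,"tz":0,"roll":0},{"tx":2,"ty":0,"tz":0,"roll":0},{"tx":2,"ty":0,"tz":0,"roll":0},{"tx":2,"ty":0,"tz":0,"roll":0},{"tx":2,"ty":0,"tz":0,"roll":0},{"tx":0,"ty":0,"tz":0,"roll":0}]' 
python3 -c "
from h import *
rel(474.4,369.3,130.9)"
```

```text
t: 5.78
tool_pos: [0.5279, 0.3085, 0.0318]
tool_rot: [1.3, 2.857, -0.0]
contact_force: [-1.0, -2.8, 5.7]
opening: 0.017
grip_force: 79.1
pos [527.9 308.5  31.8] yaw 131.05 shift [81.  -0.4 -0.2] roll 0.0026 F [-1.  -2.8  5.7] grip 79.1 open 0.017 t 5.78 tilt [ 0.0027 -0.0015 -1.    ]
```

```bash
python3 -m handwheel '[{"tx":8,"ty":0,"tz":0,"roll":0},{"tx":8,"ty":0,"tz":0,"roll":0},{"tx":8,"ty":0,"tz":0,"roll":0},{"tx":8,"ty":0,"tz":0,"roll":0},{"tx":8,"ty":0,"tz":0,"roll":0},{"tx":8,"ty":0,"tz":0,"roll":0},{"tx":8,"ty":0,"tz":0,"roll":0},{"tx":8,"ty":0,"tz":0,"roll":0},{"tx":8,"ty":0,"tz":0,"roll":0},{"tx":8,"ty":0,"tz":0,"roll":0},{"tx":3,"ty":0,"tz":0,"roll":0},{"tx":0,"ty":0,"tz":0,"roll":0}]' 
python3 - <<'E'
from h import *
rel(474.4,369.3,130.9)
a,_=shot('scene');b,_=shot('top')
a=cv2.resize(a[190:330,170:310],(500,500));b=cv2.resize(b[140:240,150:270],(300,250))
cv2.imwrite('pics/g2.png',np.hstack([a,np.vstack([b,np.zeros((250,300,3),np.uint8)])])[:,:,::-1])
E
```

```text
t: 6.78
tool_pos: [0.4727, 0.3736, 0.0316]
tool_rot: [1.299, 2.859, 0.005]
contact_force: [1.0, -0.9, 6.0]
opening: 0.0166
grip_force: 79.4
pos [472.7 373.6  31.6] yaw 131.14 shift [-4.4 -1.5 -0. ] roll 0.0041 F [ 1.  -0.9  6. ] grip 79.4 open 0.0166 t 6.78 tilt [ 0.0031  0.0023 -1.    ]
```

View pics/g2.png

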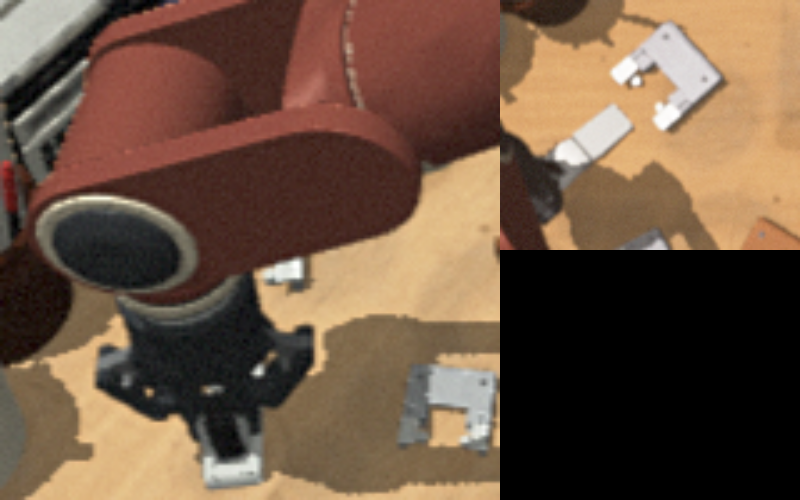

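The wedge is clear of the catch: in the inset its nose (625,115) is short of the mouth (645,90). Next I'll lift, turn and carry it.

```bash
python3 -m handwheel '[{"tx":0,"ty":0,"tz":-20,"roll":0},{"tx":0,"ty":0,"tz":-20,"roll":0},{"tx":0,"ty":0,"tz":-20,"roll":0},{"tx":0,"ty":0,"tz":0,"roll":0.072},{"tx":0,"ty":0,"tz":0,"roll":0.072},{"tx":0,"ty":0,"tz":0,"roll":0.072},{"tx":0,"ty":0,"tz":0,"roll":0.072},{"tx":0,"ty":0,"tz":0,"roll":0.072},{"tx":0,"ty":0,"tz":0,"roll":0.072},{"tx":0,"ty":0,"tz":0,"roll":0},{"tx":0,"ty":0,"tz":0,"roll":0}]' 
python3 - <<'E'
from h import *
rel(490.6,88.3,106.4)
E
```

```text
t: 7.8
tool_pos: [0.4706, 0.372, 0.0885]
tool_rot: [-1.88, -2.515, 0.003]
contact_force: [0.7, -0.2, -1.7]
opening: 0.017
grip_force: 78.5
pos [470.6 372.   88.5] yaw 106.46 shift [-2.778e+02 -6.120e+01  1.000e-01] roll 0.0011 F [ 0.7 -0.2 -1.7] grip 78.5 open 0.017 t 7.8 tilt [-2.4e-03 -4.0e-04 -1.0e+00]
```

```bash
python3 -m handwheel '[{"tx":-20,"ty":-6.1,"tz":0,"roll":0},{"tx":-30,"ty":-6.1,"tz":0,"roll":0},{"tx":-30,"ty":-6.1,"tz":0,"roll":0},{"tx":-30,"ty":-6.1,"tz":0,"roll":0},{"tx":-30,"ty":-6.1,"tz":0,"roll":0},{"tx":-30,"ty":-6.1,"tz":0,"roll":0},{"tx":-30,"ty":-6.1,"tz":0,"roll":0},{"tx":-30,"ty":-6.1,"tz":0,"roll":0},{"tx":-25,"ty":-6.1,"tz":0,"roll":0},{"tx":-15,"ty":-6.1,"tz":0,"roll":0},{"tx":0,"ty":0,"tz":0,"roll":0},{"tx":0,"ty":0,"tz":0,"roll":0}]' |head -1
python3 - <<'E'
from h import *
rel(490.6,88.3,106.4)
a,_=shot('scene');b,_=shot('top')
a=cv2.resize(a[140:280,220:360],(500,500));b=cv2.resize(b[120:240,230:390],(300,225))
cv2.imwrite('pics/g3.png',np.hstack([a,np.vstack([b,np.zeros((275,300,3),np.uint8)])])[:,:,::-1])
E
```

```text
t: 8.8
pos [488.9  95.4  89.5] yaw 106.29 shift [-7.3 -0.4 -0. ] roll -0.0019 F [ 0.3  0.1 -2.7] grip 78.6 open 0.0165 t 8.8 tilt [-7.e-04  9.e-04 -1.e+00]
```

View pics/g3.png

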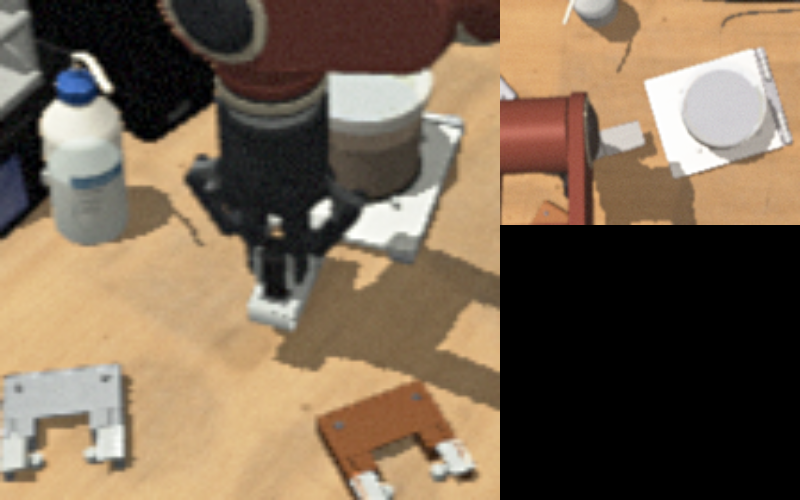

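The carried wedge points at the middle of the stand's front edge (inset: nose 645,135, edge 650–680 by 80–175). I'll check that numerically and record the platform's rest height.

```bash
cat >> h.py <<'E'
LIP=np.array([.523,-.022]); th=np.radians(-73.6); D=np.array([np.cos(th),np.sin(th)]); N=np.array([-D[1],D[0]])
def plat(n):
    P,im,d=cloud(n); X=P[d>0]; C=im[d>0].astype(int); s=(X[:,:2]-LIP)@D; l=(X[:,:2]-LIP)@N
    for lo,hi in((.003,.02),(.12,.16)):
        m=(s>lo)&(s<hi)&(abs(l)>.025)&(abs(l)<.07)&(abs(X[:,2]-.02)<.015)&(C.min(1)>90)&(np.ptp(C,axis=1)<45)
        print(n,'s',lo,hi,m.sum(),'z mm',(X[m,2].mean()*1000).round(2),'+-',(X[m,2].std()/max(m.sum(),1)**.5*1000).round(2))
E
python3 - <<'E'
from h import *
plat('top'); plat('scene')
P,im,d=cloud('top'); X=P[d>0];C=im[d>0].astype(int); s=(X[:,:2]-LIP)@D; l=(X[:,:2]-LIP)@N
m=(s>-.12)&(s<.03)&(abs(l)<.04)&(X[:,2]>.04)&(X[:,2]<.09)&(np.ptp(C,axis=1)<30)&(C.min(1)>90)
print(m.sum(),'nose s',s[m].max(),'l',l[m].min(),l[m].max(), 'z',X[m,2].min(),X[m,2].max())
r=cv2.minAreaRect(np.c_[s[m],l[m]].astype(np.float32)*1000);print(r)
tp=np.array(ctrl.get_obs()['tool_pos'][:2]);print('tcp s,l',(tp-LIP)@D,(tp-LIP)@N)
E
```

```text
top s 0.003 0.02 199 z mm 18.1 +- 0.17
top s 0.12 0.16 210 z mm 18.48 +- 0.19
scene s 0.003 0.02 69 z mm 16.12 +- 0.35
scene s 0.12 0.16 58 z mm 17.19 +- 0.24
309 nose s -0.02306665614981359 l -0.01713655229771289 0.018343897542686297 z 0.05774157540245195 0.07783911590331627
((-56.81893539428711, 0.670074462890625), (35.404518127441406, 67.5933837890625), 89.74203491210938)
tcp s,l -0.12317432398430161 0.0008203484968420174
```

```bash
python3 -m handwheel '[{"tx":0,"ty":0,"tz":15,"roll":0},{"tx":0,"ty":0,"tz":15,"roll":0},{"tx":0,"ty":0,"tz":15,"roll":0},{"tx":0,"ty":0,"tz":7,"roll":0},{"tx":0,"ty":0,"tz":3,"roll":0},{"tx":0,"ty":0,"tz":0,"roll":0},{"tx":0,"ty":0,"tz":0,"roll":0},{"tx":0,"ty":0,"tz":0,"roll":0}]' |head -1
python3 - <<'E'
from h import *
rel(490.6,88.3,106.4)
E
```

```text
t: 9.57
pos [490.1  95.9  35.9] yaw 106.36 shift [-7.4 -1.7 -0. ] roll -0.0008 F [-0.1  0.8 -2.6] grip 78.6 open 0.0174 t 9.57 tilt [ 1.9e-03  2.0e-04 -1.0e+00]
```

```bash
python3 -m handwheel '[{"tx":0,"ty":0,"tz":1.5,"roll":0},{"tx":0,"ty":0,"tz":1.5,"roll":0},{"tx":0,"ty":0,"tz":1,"roll":0},{"tx":0,"ty":0,"tz":0.8,"roll":0},{"tx":0,"ty":0,"tz":0,"roll":0},{"tx":0,"ty":0,"tz":0,"roll":0}]' |head -1
python3 - <<'E'
from h import *
rel(490.6,88.3,106.4)
E
```

```text
t: 10.07
pos [489.7  95.7  31.6] yaw 106.33 shift [-7.3 -1.2  0. ] roll -0.0012 F [-5.4 -0.3  7.2] grip 79.9 open 0.017 t 10.07 tilt [ 0. -0. -1.]
```

The wedge is flat on the desk and lightly pressed. I'll advance it to just before contact.

```bash
python3 -m handwheel '[{"tx":-3,"ty":0,"tz":0,"roll":0},{"tx":-6,"ty":0,"tz":0,"roll":0},{"tx":-6,"ty":0,"tz":0,"roll":0},{"tx":-6,"ty":0,"tz":0,"roll":0},{"tx":-6,"ty":0,"tz":0,"roll":0},{"tx":-6,"ty":0,"tz":0,"roll":0},{"tx":-6,"ty":0,"tz":0,"roll":0},{"tx":-6,"ty":0,"tz":0,"roll":0},{"tx":-3,"ty":0,"tz":0,"roll":0},{"tx":0,"ty":0,"tz":0,"roll":0},{"tx":0,"ty":0,"tz":0,"roll":0}]' |head -1
cat > st.py <<'E'
from h import *
rel(510.3,21,106.4); o=ctrl.get_obs(); tp=np.array(o['tool_pos'][:2]); f=np.array(o['contact_force'][:2])
print('nose s,l',((tp-LIP)@D*1000+100).round(1),((tp-LIP)@N*1000).round(1),'push',(-f@D).round(1))
for n in('top','scene'): shot(n); plat(n)
E
python3 st.py
```

```text
t: 10.98
pos [504.5  49.   31.6] yaw 106.29 shift [-28.5  -2.2   0. ] roll -0.0019 F [-0.1  1.2  5.2] grip 79.7 open 0.0169 t 10.98 tilt [ 3.2e-03 -3.0e-04 -1.0e+00]
nose s,l 26.7 2.2 push 1.2
top s 0.003 0.02 203 z mm 17.91 +- 0.17
top s 0.12 0.16 205 z mm 18.57 +- 0.17
scene s 0.003 0.02 49 z mm 16.36 +- 0.39
scene s 0.12 0.16 60 z mm 16.99 +- 0.24
```

```bash
python3 -m handwheel '[{"tx":-2.5,"ty":0,"tz":0,"roll":0},{"tx":-2.5,"ty":0,"tz":0,"roll":0},{"tx":-2.5,"ty":0,"tz":0,"roll":0},{"tx":-2.5,"ty":0,"tz":0,"roll":0},{"tx":-2.5,"ty":0,"tz":0,"roll":0},{"tx":-2.5,"ty":0,"tz":0,"roll":0},{"tx":0,"ty":0,"tz":0,"roll":0},{"tx":0,"ty":0,"tz":0,"roll":0}]' |head -1
python3 st.py
```

```text
t: 11.75
pos [508.   36.6  31.6] yaw 106.29 shift [-15.6  -2.2  -0.1] roll -0.0019 F [-2.   9.3  7.7] grip 80.2 open 0.0169 t 11.75 tilt [ 0.0018  0.0036 -1.    ]
nose s,l 39.6 2.2 push 9.5
top s 0.003 0.02 170 z mm 18.77 +- 0.18
top s 0.12 0.16 209 z mm 18.74 +- 0.2
scene s 0.003 0.02 63 z mm 16.64 +- 0.35
scene s 0.12 0.16 58 z mm 17.41 +- 0.22
```

```bash
python3 -m handwheel '[{"tx":-2,"ty":0,"tz":0,"roll":0},{"tx":-2,"ty":0,"tz":0,"roll":0},{"tx":-2,"ty":0,"tz":0,"roll":0},{"tx":-2,"ty":0,"tz":0,"roll":0},{"tx":-2,"ty":0,"tz":0,"roll":0},{"tx":-2,"ty":0,"tz":0,"roll":0},{"tx":0,"ty":0,"tz":0,"roll":0},{"tx":0,"ty":0,"tz":0,"roll":0}]' |head -1
python3 st.py
```

```text
t: 12.52
pos [511.3  25.4  31.5] yaw 106.3 shift [-3.9 -2.2 -0. ] roll -0.0018 F [-3.2 10.4  7.7] grip 80.3 open 0.0167 t 12.52 tilt [ 0.0015  0.0041 -1.    ]
nose s,l 51.2 2.1 push 10.9
top s 0.003 0.02 107 z mm 20.93 +- 0.25
top s 0.12 0.16 194 z mm 18.98 +- 0.2
scene s 0.003 0.02 63 z mm 18.07 +- 0.48
scene s 0.12 0.16 51 z mm 17.7 +- 0.33
```

```bash
python3 -m handwheel '[{"tx":-2,"ty":0,"tz":0,"roll":0},{"tx":-2,"ty":0,"tz":0,"roll":0},{"tx":0,"ty":0,"tz":0,"roll":0},{"tx":0,"ty":0,"tz":0,"roll":0},{"tx":0,"ty":0,"tz":0,"roll":0},{"tx":0,"ty":0,"tz":0,"roll":0}]' |head -1
python3 st.py; python3 - <<'E'
from h import *
a=np.load('scene.npz')['im'];b=np.load('top.npz')['im']
a=cv2.resize(a[130:290,240:400],(500,500));b=cv2.resize(b[120:240,230:390],(300,225))
cv2.imwrite('pics/g4.png',np.hstack([a,np.vstack([b,np.zeros((275,300,3),np.uint8)])])[:,:,::-1])
E
```

```text
t: 13.12
pos [512.4  21.4  31.5] yaw 106.3 shift [ 0.2 -2.2 -0. ] roll -0.0017 F [-3.8  9.7  8. ] grip 80.2 open 0.0167 t 13.12 tilt [ 0.0016  0.0038 -1.    ]
nose s,l 55.4 2.1 push 10.3
top s 0.003 0.02 110 z mm 21.36 +- 0.21
top s 0.12 0.16 189 z mm 19.09 +- 0.19
scene s 0.003 0.02 71 z mm 18.49 +- 0.58
scene s 0.12 0.16 54 z mm 17.91 +- 0.32
```

View pics/g4.png

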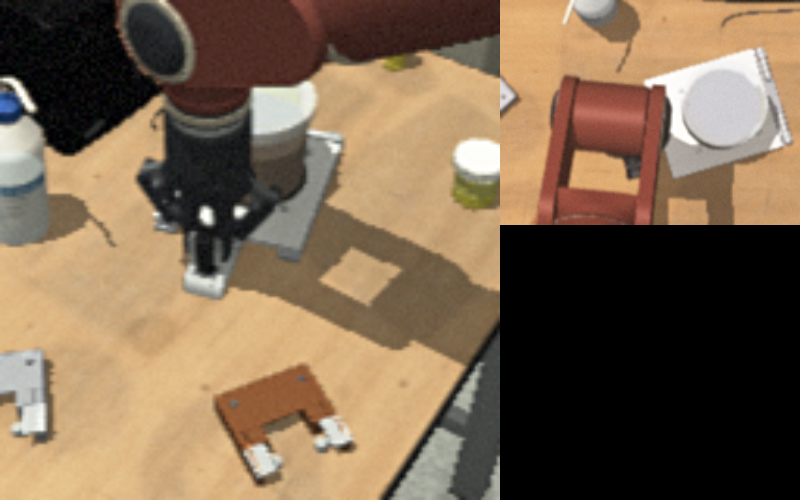

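The wedge is under the edge, flat and gripped. By depth and nose travel the lip is about 3.5–4 mm up. The beaker is in place and the bystanders in view haven't moved.

```bash
python3 -c "
from station import ctrl
print(ctrl.finish_job())"
```

```text
the job is handed in; nothing more can be done
None
```

The job is handed in: the wedge came straight out of its catch and is gripped flat on the desk under the platform's front edge, holding it about 3.5–4 mm up by camera depth and nose travel, with the beaker still in place, after about 13 s; the hand-in returned no verdict.

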